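# Open the alloy box's combination lock that matches the case

### The job

Two strongboxes are closed by a red and a blue combination padlock; the colour of the case pan standing on the green work mat says which lock to open. Turn that lock's dial until its white pointer clicks into the notch at the yellow mark, then draw the lock straight back from the staple until its shackle is fully open, and lift it off. Finish while still holding the open lock in the gripper, still, above the pan on the work mat and a good hand's breadth (10 cm) clear over it; leave the other lock, the pans and everything else where they are.

Things in the scene. Friction and masses are not known exactly. Their poses are not given: they have to be found in the camera images.
- red_lock: red combination padlock (0.4 kg) lying flat on its strongbox, dial up. Origin: on the dial's axis at the housing's underside; z up, +x towards the shackle's bow. Housing 68 x 44 x 24 mm high, x = -30 to +38 mm. Yellow mark on its top behind the dial (-x side). Steel shackle, 8 mm bar, 36 mm wide, at z = 10 mm; closed, its bow reaches x = 62 mm; opened, it stays in the lock.
- red_knob (a point): centre of the top of the red lock's knob, 54 mm above the lock's origin. The knob is round, black, fluted, 32 mm in diameter, 27 mm tall, on a dial plate 39 mm in diameter that lies on the housing. The lock can be turned open, drawn back, lifted and carried by the knob, in one grasp.
- red_dial (a joint): angle of the red lock's dial to its housing, rad, positive counter-clockwise from above, range -1.65 to 1.65. Notches click every 0.52 rad (0.05 N m), one of them at 0. At 0 the knob's white pointer points at the yellow mark (the lock's -x): only there, within about 0.15, can the shackle open.
- red_shackle (a joint): how far the red lock's shackle is slid out of its housing, m: 0 shut, 0.024 fully open (a stop). It slides with 2.5 N of friction and stays where it is left. Drawing the unlocked lock back along its -x by 25 mm, the bow hooked on the staple post, opens it fully (5 to 8 N in all); the lock can then be lifted straight up.
- red_box: grey steel strongbox under the red lock, fixed, 150 x 110 x 58 mm high to the hasp plate the lock lies on. Origin: centre of its underside; axes as the lock's, whose origin starts at x = -10, z = 58 mm. Guide cheeks 12 mm high at y = +-25 mm, open towards -x, let the lock only slide along x or rise.
- red_staple (a point): top of the brass staple post on the red lock's box, 31 mm above the hasp plate, at the box's x = 39 mm. The post, 8 mm thick, stands in the shackle's bow; from it a tongue 12 mm wide reaches 26 mm (26 to 31 mm above the plate) back towards -x over the housing. While the shackle is shut, the lock can be neither lifted nor drawn back more than 3 mm.
- red_pan: red plastic case pan, open, 100 x 85 x 30 mm high, with a cream plaster dental model in it; origin at the centre of its underside. One of the two pans stands on the work mat, the other on the queue board.
- blue_lock: blue combination padlock (0.4 kg) lying flat on its strongbox, dial up. Origin: on the dial's axis at the housing's underside; z up, +x towards the shackle's bow. Housing 68 x 44 x 24 mm high, x = -30 to +38 mm. Yellow mark on its top behind the dial (-x side). Steel shackle, 8 mm bar, 36 mm wide, at z = 10 mm; closed, its bow reaches x = 62 mm; opened, it stays in the lock.
- blue_knob (a point): centre of the top of the blue lock's knob, 54 mm above the lock's origin. The knob is round, black, fluted, 32 mm in diameter, 27 mm tall, on a dial plate 39 mm in diameter that lies on the housing. The lock can be turned open, drawn back, lifted and carried by the knob, in one grasp.
- blue_dial (a joint): angle of the blue lock's dial to its housing, rad, positive counter-clockwise from above, range -1.65 to 1.65. Notches click every 0.52 rad (0.05 N m), one of them at 0. At 0 the knob's white pointer points at the yellow mark (the lock's -x): only there, within about 0.15, can the shackle open.
- blue_shackle (a joint): how far the blue lock's shackle is slid out of its housing, m: 0 shut, 0.024 fully open (a stop). It slides with 2.5 N of friction and stays where it is left. Drawing the unlocked lock back along its -x by 25 mm, the bow hooked on the staple post, opens it fully (5 to 8 N in all); the lock can then be lifted straight up.
- blue_box: grey steel strongbox under the blue lock, fixed, 150 x 110 x 58 mm high to the hasp plate the lock lies on. Origin: centre of its underside; axes as the lock's, whose origin starts at x = -10, z = 58 mm. Guide cheeks 12 mm high at y = +-25 mm, open towards -x, let the lock only slide along x or rise.
- blue_staple (a point): top of the brass staple post on the blue lock's box, 31 mm above the hasp plate, at the box's x = 39 mm. The post, 8 mm thick, stands in the shackle's bow; from it a tongue 12 mm wide reaches 26 mm (26 to 31 mm above the plate) back towards -x over the housing. While the shackle is shut, the lock can be neither lifted nor drawn back more than 3 mm.
- blue_pan: blue plastic case pan, open, 100 x 85 x 30 mm high, with a cream plaster dental model in it; origin at the centre of its underside. One of the two pans stands on the work mat, the other on the queue board.
- work_mat: green work mat, 150 x 130 x 3 mm, fixed flat on the bench; origin at the centre of its underside
- queue_board: cork board for waiting pans, 150 x 130 x 3 mm, fixed flat on the bench at the robot's right; origin at the centre of its underside
- plaster_model: bystander: cream plaster dental model, 50 x 54 x 25 mm high, loose; origin at the centre of its underside
- teal_case: bystander: closed teal case, 87 x 72 x 34 mm high, loose; origin at the centre of its underside
- resin_bottle: bystander: white bottle with blue cap, 44 mm in diameter, 100 mm high, loose; origin at the centre of its underside
- powder_jar: bystander: clear jar with red lid, 60 mm in diameter, 60 mm high, loose; origin at the centre of its underside
- red_pointer (a point): outer end of the white pointer line on top of the red lock's knob, 16 mm from the dial's axis, 54 mm above the lock's underside
- blue_pointer (a point): outer end of the white pointer line on top of the blue lock's knob, 16 mm from the dial's axis, 54 mm above the lock's underside
Things that resemble listed ones, but are neither listed nor needed, are in the scene too. What is shaped like the blue_lock but pink is not meant.

How it is judged:
By the outcome, as a careful person would: the job done as asked, in the order asked, and still so for the second after the job is handed in, while the arm keeps its last pose, push and grip.
It also fails if it takes over 42 s, if anything falls off the work surface, if the arm or the gripper's body presses on something with over 40 N, if the wrist force passes 120 N, or if a joint passes its speed limit or range.

### The arm

A 7-joint arm with a two-finger parallel gripper is mounted at the origin on the work surface. World frame = base frame: x ahead of the robot, y to its left, z up, the work surface at z = 0. Lengths are in m, angles in rad, forces in N, time in s.
With the tool pointing down it reaches from about 0.4 to 0.85 m from the base axis. Payload 10.4 kg.
Tool frame: the origin (TCP) lies at the very end of the fingers, on their centre line; the grasp point (between the pads) lies 19 mm behind it; z points along the fingers, y is the line along which they close (so a half turn about z gives the same grasp; the last joint's range is limited). The gripper opens to 85 mm and grips with 20 to 120 N. Pads are 22 mm wide; open, the fingers measure 114 mm over their backs; the gripper's body (76 mm by 85 mm) begins 54 mm behind the grasp point. The pads swing forward as they close: fully open they stand 13 mm farther back than shut.
Start: joints at [-1.151, 0.332, -0.065, 1.46, 0.022, 1.35, -0.088], TCP at [0.268, 0.565, 0.231] pointing down, gripper open.
Joint ranges: [-2.6, 2.6], [-0.5, 2.12], [-1.47, 1.34], [0.16, 2.42], [-1.27, 4.41], [0.06, 2.06], [-2.6, 2.6]. Speed limits (rad/s): [2.22, 2.22, 2.79, 2.79, 3.14, 3.14, 3.14].

### API

Orientations are given as a unit quaternion [x, y, z, w].
In Python, from workcell import manip, optics gives the robot as it stands.
- The arm moves only by the tool jog_arm, never from a script. Its arguments are lists of equal length, an entry for each row: "dr": the turn, a rotation vector about the tool's x, y, z normalised to -1 to 1, where 1 is 4 degrees, a list of three; "translation": the shift along the tool's x, y, z normalised to -1 to 1, where 1 is 0.025 m, a list of three; "jaw": the opening, from 0 (shut) to 1 (fully open). A call has 1 to 10 rows; each row shifts and turns the commanded pose from where the row before left it, along the tool's axes as they then stand; what a row does not reach is not made up. A row lasts 1/10 s, in which the tool goes at most 50 mm and 8.59 degrees, less where a joint would pass 70% of its speed; a pose out of reach is approached as far as the arm can. A call with a number of a shift or a turn outside -1 to 1 is refused whole. A call with a gripper value outside its range is refused whole. The fingers move at their own pace and stop on an object; "squeeze" is the grip in N (left out, the last holds). Time passes only in rows, so rows that do not move let the fingers close. It gives the time, the measured TCP pose, the force, the opening and the grip force at its end, in the units of the state.
- manip.get_obs(): the state, without advancing time (a new reading comes with each control period).
- optics.camera(name): name is "scene" or "top" or "wrist"; returns a dict with "color" (480x640x3 uint8, red, green, blue), "mtx" (3x3 intrinsics, pixels), "R" (3x3) and "t" (3): a world point X has camera coordinates R X + t. Camera axes: x right, y down, z forward; pixel columns grow to the right and rows downward; lengths in m; the calibration is good to about 2 mm. A picture is of the moment at which its call begins. There is no depth.
- manip.hand_in(): hands the job in; it is judged then, once.
The state is a dict: "clock": time; "joint_pos": joint angles; "joint_velocities": joint speeds; "tau": joint torques, N m; "position": TCP position; "ee_rot": TCP orientation; "ft_force": force on the tool from outside, world axes, zero at the start; "torque": the same for the moment, N m; "grip_width": opening from 0.0 (shut) to 1.0 (fully open); "grasp_force": force on a finger pad.
Only numpy, scipy, OpenCV 4.12 (cv2) and the standard library are available. Lean on these libraries where they do the work, as an engineer would, in place of code of your own. Each camera call takes 0.05 s, during which the arm holds its last target. There are 200 camera calls.

## Working session

There is one attempt and no reset: what is moved stays moved. The work goes in short steps, Python scripts to look and compute and a tool call to move; the robot and the scene stay as the last step left them, time stands still between calls to the robot, and variables do not carry over. Pictures are saved under pics/ and viewed, at most 10 in all, crops included, and the job is handed in when it is done.

Besides the shell and the picture viewer there is one more tool, called as name(argument=value, ...) on one line, values as JSON. jog_arm: Moves the arm, as the interface text tells. Scaled input: -1 to 1 covers 0.025 m each way for a shift and 4 degrees each way for a turn. Its arguments: {"type":"object","properties":{"dr":{"type":"array","items":{"type":"array","items":{"type":"number"}}},"translation":{"type":"array","items":{"type":"array","items":{"type":"number"}}},"jaw":{"type":"array","items":{"type":"number"}},"squeeze":{"type":"number"}},"required":["dr","translation","jaw"]}

```bash
mkdir -p pics
python3 - <<'E'
from workcell import manip, optics
import cv2,pickle
d={}
for n in("scene","top"):
    c=optics.camera(n);d[n]=c;cv2.imwrite(f"pics/{n}0.png",c["color"][:,:,::-1])
    print(n,c["mtx"].tolist(),c["R"].round(4).tolist(),c["t"].round(4).tolist())
pickle.dump(d,open("d0.pkl","wb"))
print(manip.get_obs())
E
```

```text
scene [[444.2156726464023, 0.0, 323.0955036329669], [0.0, 444.2156726464023, 241.82106050377777], [0.0, 0.0, 1.0]] [[-0.8128, 0.5824, 0.0087], [0.486, 0.6864, -0.5409], [-0.3211, -0.4354, -0.841]] [0.437, -0.1909, 1.4352]
top [[444.0572598415579, 0.0, 321.4267009631707], [0.0, 444.0572598415579, 234.41345062077923], [0.0, 0.0, 1.0]] [[-0.0143, -0.9998, 0.0104], [-0.9842, 0.0122, -0.1768], [0.1766, -0.0128, -0.9842]] [-0.0212, 0.5397, 1.093]
{'clock': 0.1, 'joint_pos': array([-1.15060694,  0.33278015, -0.06470202,  1.4608633 ,  0.02162254,
        1.34989855, -0.08851761]), 'joint_velocities': array([-0.00144151, -0.00302399,  0.00068408, -0.00177662,  0.0003581 ,
        0.0002459 ,  0.00075567]), 'tau': array([ 1.38136678e-03, -6.26746345e+01,  4.90168040e-02, -3.92432928e+01,
        1.63035560e-02,  6.92811271e-03,  6.59967100e-05]), 'position': array([0.26765258, 0.56441625, 0.23061047]), 'ee_rot': array([ 2.19586255e-01,  9.75592888e-01, -6.18737713e-04, -9.88683738e-05]), 'ft_force': array([0.39822714, 0.05515458, 0.56067179]), 'torque': array([-0.03376344,  0.05554339, -0.02567231]), 'grasp_force': 0.0, 'grip_width': 1.000421452548327}
```

View pics/top0.png

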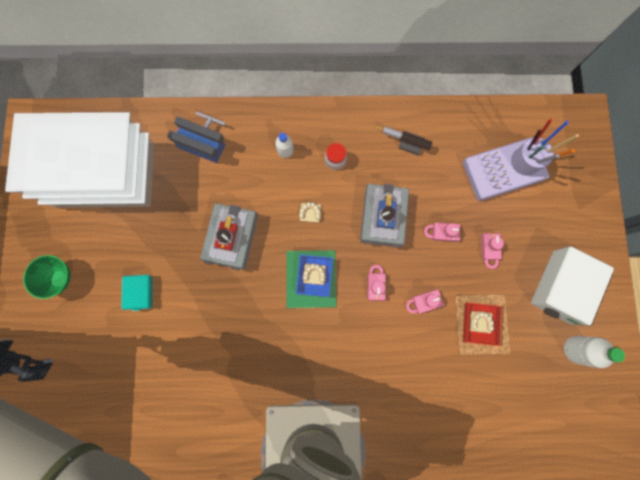

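View pics/scene0.png

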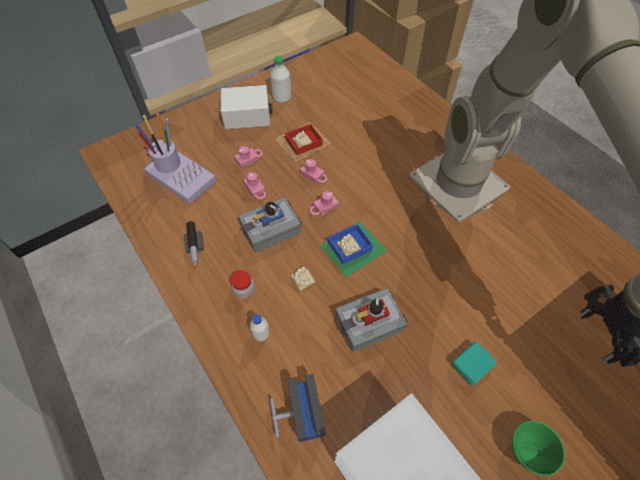

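The pan on the green mat, at top (315,277), is blue. The blue lock candidates in the top view are the lock on the strongbox at (387,213) and pink look-alikes at (443,232), (493,247), (377,284) and (426,301). The one at (387,213) fits: it has a blue housing and sits on a grey box. I'll check it in an enlarged crop.

```bash
cat > h.py <<'E'
import numpy as np
def proj(c,X):
    p=c["mtx"]@(c["R"]@np.asarray(X,float)+c["t"]); return p[:2]/p[2]
def back(c,uv,z):
    d=c["R"].T@np.linalg.solve(c["mtx"],[*uv,1.]); o=-c["R"].T@c["t"]
    return o+d*(z-o[2])/d[2]
E
python3 - <<'E'
import cv2,pickle,numpy as np
from h import *
d=pickle.load(open("d0.pkl","rb"))
a=d["top"]["color"][175:255,350:420,::-1];b=d["scene"]["color"][190:255,230:310,::-1]
a=cv2.resize(a,None,fx=6,fy=6,interpolation=2);b=cv2.resize(b,None,fx=4.5,fy=4.5,interpolation=2)
o=np.zeros((480,420+360,3),np.uint8);o[:,:420]=a;o[:b.shape[0],420:]=b[:,:360]
cv2.imwrite("pics/crop1.png",o)
print("knob",back(d["top"],(387,213),.112),"pan",back(d["top"],(315,277),.03))
E
```

```text
knob [ 0.57924118 -0.18891365  0.112     ] pan [ 0.4318207  -0.01054946  0.03      ]
```

View pics/crop1.png

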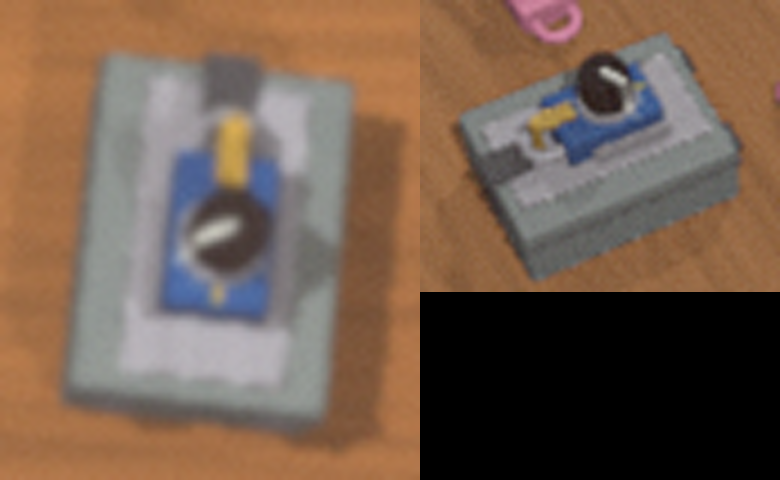

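The crop confirms it: the blue lock sits on its grey box with the staple away from the robot. The pointer is about 60° clockwise of the yellow mark (dial ≈ −1.05, two notches), so the dial needs +60°. Next I'll move the arm above it.

jog_arm(dr=[[0,0,0],[0,0,0],[0,0,0],[0,0,0],[0,0,0],[0,0,0],[0,0,0],[0,0,0],[0,0,0],[0,0,0]], translation=[[-0.8,-0.73,-0.03],[-0.8,-0.73,-0.03],[-0.8,-0.73,-0.03],[-0.8,-0.73,-0.03],[-0.8,-0.73,-0.03],[-0.8,-0.73,-0.03],[-0.8,-0.73,-0.03],[-0.8,-0.73,-0.03],[-0.8,-0.73,-0.03],[-0.8,-0.73,-0.03]], jaw=[1,1,1,1,1,1,1,1,1,1])

```text
clock: 1.1
position: [0.3705, 0.3129, 0.2386]
ee_rot: [0.22, 0.976, -0.0, -0.0]
ft_force: [0.1, -0.7, -0.3]
grip_width: 0.998
grasp_force: 0.0
```

jog_arm(dr=[[0,0,0],[0,0,0],[0,0,0],[0,0,0],[0,0,0],[0,0,0],[0,0,0],[0,0,0],[0,0,0],[0,0,0]], translation=[[-0.8,-0.73,-0.03],[-0.8,-0.73,-0.03],[-0.8,-0.73,-0.03],[-0.8,-0.73,-0.03],[-0.8,-0.73,-0.03],[-0.8,-0.73,-0.03],[-0.8,-0.73,-0.03],[-0.8,-0.73,-0.03],[-0.8,-0.73,-0.03],[-0.8,-0.73,-0.03]], jaw=[1,1,1,1,1,1,1,1,1,1])

```text
clock: 2.1
position: [0.4729, 0.0624, 0.2461]
ee_rot: [0.22, 0.976, -0.0, -0.0]
ft_force: [-0.2, 0.5, -0.9]
grip_width: 1.002
grasp_force: 0.0
```

jog_arm(dr=[[0,0,0],[0,0,0],[0,0,0],[0,0,0],[0,0,0],[0,0,0],[0,0,0.9],[0,0,0.9],[0,0,0.9],[0,0,0]], translation=[[-0.8,-0.73,-0.03],[-0.8,-0.73,-0.03],[-0.8,-0.73,-0.03],[-0.8,-0.73,-0.03],[-0.8,-0.73,-0.03],[-0.8,-0.73,-0.03],[0,0,0],[0,0,0],[0,0,0],[0,0,0]], jaw=[1,1,1,1,1,1,1,1,1,1])

```text
clock: 3.1
position: [0.5341, -0.0868, 0.2505]
ee_rot: [0.311, 0.95, -0.0, -0.0]
ft_force: [-0.2, -0.5, 0.3]
grip_width: 0.999
grasp_force: 0.0
```

Run:
```python
from workcell import manip, optics
import cv2,pickle
from h import *
s=manip.get_obs();print({k:np.round(s[k],3).tolist() for k in("clock","position","ee_rot","joint_pos")})
d=pickle.load(open("d0.pkl","rb"));c=optics.camera("wrist");d["wrist"]=c
pickle.dump(d,open("d1.pkl","wb"));cv2.imwrite("pics/wrist1.png",c["color"][:,:,::-1])
print("knob pix",proj(c,[.579,-.189,.112]))
```

```text
{'clock': 3.1, 'position': [0.534, -0.087, 0.25], 'ee_rot': [0.311, 0.95, -0.0, -0.0], 'joint_pos': [-0.432, 0.138, 0.565, 1.683, -0.076, 1.344, 1.084]}
knob pix [253.88256334 325.73298242]
```

View pics/wrist1.png

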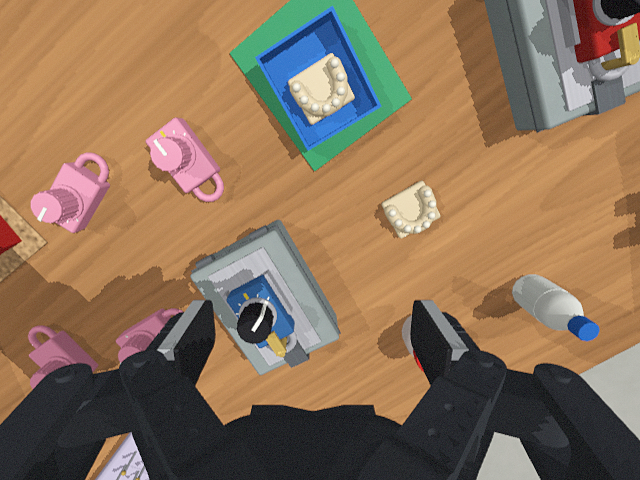

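The wrist view shows the blue lock's knob at about (255,322), its yellow mark at about (247,297), the tongue at about (275,345) and the blue pan at about (320,85). I'll enlarge it to measure the lock's yaw.

Run:
```python
import cv2,pickle
from h import *
c=pickle.load(open("d1.pkl","rb"))["wrist"]
a=cv2.resize(c["color"][215:385,185:355,::-1],(595,595),interpolation=2)
cv2.imwrite("pics/crop2.png",a)
```

```text
(no output)
```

View pics/crop2.png

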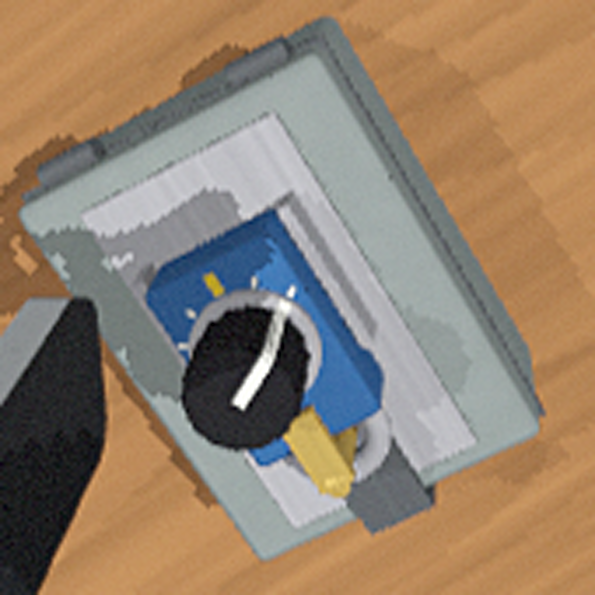

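Run:
```python
import cv2,pickle
from h import *
c=pickle.load(open("d1.pkl","rb"))["wrist"]
P=lambda p,z: back(c,(185+p[0]/3.5-.35,215+p[1]/3.5-.35),z)[:2]
C=np.array([P(p,.056) for p in((20,210),(322,50),(540,428),(265,558))])
print("box",C.round(4).tolist(),[np.linalg.norm(C[i]-C[i-1]).round(4) for i in range(4)])
e=(C[3]-C[0]+C[2]-C[1]);yaw=np.arctan2(e[1],e[0]);print("yaw box",np.degrees(yaw),"axis",C.mean(0)-.01*np.array([np.cos(yaw),np.sin(yaw)]))
m=P((213,285),.082);k=P((245,388),.112);t=P((275,347),.112);st=P((320,450),.089)
for a,n in((m,"mark"),(k,"knob"),(t,"ptr"),(st,"tongue mid")):print(n,a.round(4))
v=st-m;print("yaw mark-tongue",np.degrees(np.arctan2(v[1],v[0])))
v=t-k;print("ptr heading",np.degrees(np.arctan2(v[1],v[0])),np.linalg.norm(v))
# knob circle fit check: predicted circle in crop pixels
for b in range(0,360,45):
    x=k+.016*np.array([np.cos(np.radians(b)),np.sin(np.radians(b))]);u=proj(c,[*x,.112]);print(((u-[184.65,214.65])*3.5).round(0),end=" ")
print("\npan",[back(c,p,.03).round(4)[:2].tolist() for p in((257,60),(333,10),(380,105),(308,148))])
```

```text
box [[0.5108, -0.2338], [0.5256, -0.1271], [0.6692, -0.1486], [0.6555, -0.2533]] [np.float64(0.146), np.float64(0.1078), np.float64(0.1452), np.float64(0.1056)]
yaw box -8.08877739281161 axis [ 0.58039376 -0.18929032]
mark [ 0.5586 -0.1898]
knob [ 0.5792 -0.1883]
ptr [ 0.5743 -0.1739]
tongue mid [ 0.6174 -0.1954]
yaw mark-tongue -5.437973941933967
ptr heading 108.98129009482349 0.01516423731510078
[282. 430.] [304. 396.] [291. 357.] [251. 336.] [207. 345.] [186. 380.] [199. 419.] [239. 439.] 
pan [[0.3849, -0.0445], [0.3942, 0.0389], [0.4894, 0.0294], [0.4802, -0.0536]]
```

jog_arm(dr=[[0,0,0],[0,0,0],[0,0,0],[0,0,0],[0,0,0],[0,0,0],[0,0,0],[0,0,0],[0,0,0]], translation=[[-0.785,-0.438,0.4],[-0.785,-0.438,0.4],[-0.785,-0.438,0.4],[-0.785,-0.438,0.4],[-0.785,-0.438,0.4],[0,0,0.9],[0,0,0.9],[0,0,0.9],[0,0,0]], jaw=[1,1,1,1,1,1,1,0.8,0.8])

```text
clock: 4.05
position: [0.5794, -0.1881, 0.1302]
ee_rot: [0.31, 0.951, -0.0, -0.003]
ft_force: [0.1, 0.2, 0.2]
grip_width: 0.799
grasp_force: 0.0
```

Run:
```python
from workcell import manip, optics
import cv2,pickle
from h import *
s=manip.get_obs();print({k:np.round(s[k],4).tolist() for k in("clock","position","ee_rot","joint_pos")})
c=optics.camera("wrist");pickle.dump(c,open("w2.pkl","wb"))
im=c["color"][:,:,::-1].copy();k=np.array([.5808,-.189])
for b in range(0,360,15):
    x=k+.016*np.array([np.cos(np.radians(b)),np.sin(np.radians(b))]);cv2.circle(im,tuple(int(v) for v in proj(c,[*x,.112]).round()),1,(0,255,0),-1)
u=proj(c,[*k,.112]);print(u)
cv2.imwrite("pics/wrist2.png",im)
```

```text
{'clock': 4.05, 'position': [0.5794, -0.1881, 0.1302], 'ee_rot': [0.3096, 0.9509, -0.0003, -0.0027], 'joint_pos': [-0.2273, 0.4174, 0.5932, 1.6515, -0.2496, 1.1549, 1.3703]}
[313.62557854 289.77389751]
```

View pics/wrist2.png

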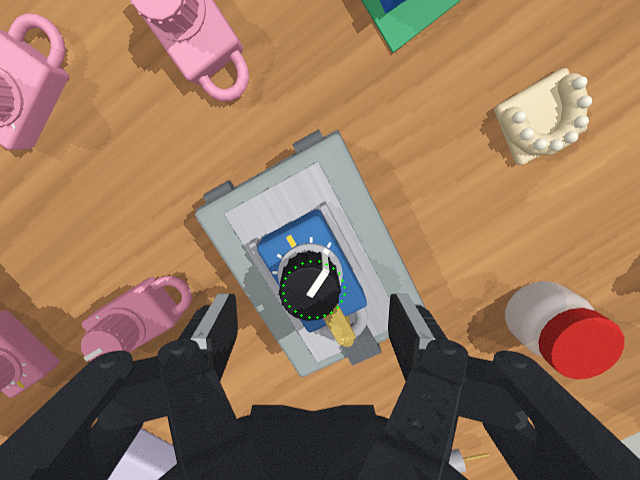

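The overlay fits the knob to about 1 mm. Now I'll descend and grip.

jog_arm(dr=[[0,0,0],[0,0,0],[0,0,0],[0,0,0],[0,0,0],[0,0,0],[0,0,0],[0,0,0],[0,0,0],[0,0,0]], translation=[[-0.06,0,0.5],[0,0,0.5],[0,0,0.5],[0,0,0.2],[0,0,0],[0,0,0],[0,0,0],[0,0,0],[0,0,0],[0,0,0]], jaw=[0.8,0.8,0.8,0.7,0.6,0.5,0.42,0.36,0.3,0.25], squeeze=45)

```text
clock: 5.1
position: [0.5826, -0.1903, 0.0916]
ee_rot: [0.311, 0.951, -0.0, 0.001]
ft_force: [-1.9, -1.6, 6.7]
grip_width: 0.354
grasp_force: 44.1
```

jog_arm(dr=[[0,0,0],[0,0,0],[0,0,0]], translation=[[0,0,0],[0,0,0],[0,0,0]], jaw=[0.2,0.2,0.2])

```text
clock: 5.4
position: [0.5826, -0.1903, 0.0916]
ee_rot: [0.311, 0.951, -0.0, 0.0]
ft_force: [-2.0, -1.0, 5.2]
grip_width: 0.36
grasp_force: 44.1
```

jog_arm(dr=[[0,0,-0.5],[0,0,-1],[0,0,-1],[0,0,-1],[0,0,-1],[0,0,-1],[0,0,-1],[0,0,-1]], translation=[[0,0,0],[0,0,0],[0,0,0],[0,0,0],[0,0,0],[0,0,0],[0,0,0],[0,0,0]], jaw=[0.2,0.2,0.2,0.2,0.2,0.2,0.2,0.2])

```text
clock: 6.2
position: [0.5826, -0.1907, 0.0916]
ee_rot: [0.053, 0.999, -0.0, 0.001]
ft_force: [-1.1, -2.5, 4.9]
grip_width: 0.357
grasp_force: 44.1
```

jog_arm(dr=[[0,0,-1],[0,0,-1],[0,0,-1],[0,0,-1],[0,0,-1],[0,0,-1],[0,0,-1],[0,0,-0.5],[0,0,0],[0,0,0]], translation=[[0,0,0],[0,0,0],[0,0,0],[0,0,0],[0,0,0],[0,0,0],[0,0,0],[0,0,0],[0,0,0],[0,0,0]], jaw=[0.2,0.2,0.2,0.2,0.2,0.2,0.2,0.2,0.2,0.2])

```text
clock: 7.2
position: [0.5827, -0.1911, 0.0916]
ee_rot: [-0.205, 0.979, -0.001, 0.001]
ft_force: [-1.5, -4.9, 6.3]
grip_width: 0.358
grasp_force: 44.3
```

Run:
```python
from workcell import manip, optics
import cv2,pickle
from h import *
s=manip.get_obs();print({k:np.round(s[k],4).tolist() for k in("clock","position","ee_rot","joint_pos","ft_force","torque")})
c=optics.camera("wrist");t=optics.camera("top");pickle.dump((c,t),open("w3.pkl","wb"))
k=np.array([.581,-.189,.1]);u=proj(c,k).astype(int);v=proj(t,k).astype(int)
f=lambda i,u,r:cv2.resize(i[max(u[1]-r,0):u[1]+r,max(u[0]-r,0):u[0]+r,::-1],(400,400),interpolation=2)
cv2.imwrite("pics/w3.png",np.hstack([f(c["color"],u,80),f(t["color"],v,45)]))
```

```text
{'clock': 7.2, 'position': [0.5827, -0.1911, 0.0916], 'ee_rot': [-0.2054, 0.9787, -0.0008, 0.0005], 'joint_pos': [-0.0548, 0.4309, 0.3742, 1.6723, -0.174, 1.0697, 2.3565], 'ft_force': [-1.4637, -4.8646, 6.2688], 'torque': [-1.0394, 0.3167, 0.0207]}
```

View pics/w3.png

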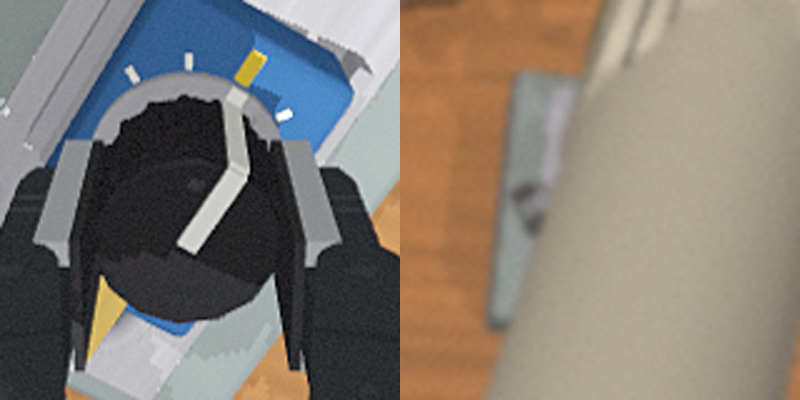

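The pointer is in line with the yellow mark. Now I'll draw the lock back along its −x.

jog_arm(dr=[[0,0,0],[0,0,0],[0,0,0],[0,0,0],[0,0,0],[0,0,0]], translation=[[0.171,0.104,0],[0.171,0.104,0],[0.171,0.104,0],[0.171,0.104,0],[0.171,0.104,0],[0,0,0]], jaw=[0.2,0.2,0.2,0.2,0.2,0.2])

```text
clock: 7.9
position: [0.5587, -0.1876, 0.0917]
ee_rot: [-0.205, 0.979, -0.001, 0.002]
ft_force: [2.8, -5.8, 1.3]
grip_width: 0.359
grasp_force: 44.6
```

jog_arm(dr=[[0,0,0],[0,0,0],[0,0,0]], translation=[[0.075,0.025,0],[0.075,0.025,0],[0,0,0]], jaw=[0.2,0.2,0.2])

```text
clock: 8.2
position: [0.5561, -0.1874, 0.0917]
ee_rot: [-0.206, 0.979, -0.001, 0.003]
ft_force: [8.6, -4.6, -2.4]
grip_width: 0.355
grasp_force: 45.0
```

jog_arm(dr=[[0,0,0],[0,0,0],[0,0,0]], translation=[[0.075,0.025,0],[0.04,0.01,0],[0,0,0]], jaw=[0.2,0.2,0.2])

```text
clock: 8.5
position: [0.5554, -0.1874, 0.092]
ee_rot: [-0.206, 0.978, -0.002, 0.005]
ft_force: [20.1, -5.0, -10.3]
grip_width: 0.356
grasp_force: 45.4
```

Run:
```python
from workcell import manip, optics
import cv2
from h import *
c=optics.camera("wrist");s=optics.camera("scene")
k=np.array([.58,-.189,.1]);u=proj(c,k).astype(int);v=proj(s,k).astype(int);print(u,v)
f=lambda i,u,r:cv2.resize(i[max(u[1]-r,0):u[1]+r,max(u[0]-r,0):u[0]+r,::-1],(400,400),interpolation=2)
cv2.imwrite("pics/w4.png",np.hstack([f(c["color"],u,110),f(s["color"],v,45)]))
```

```text
[288 354] [271 208]
```

View pics/w4.png

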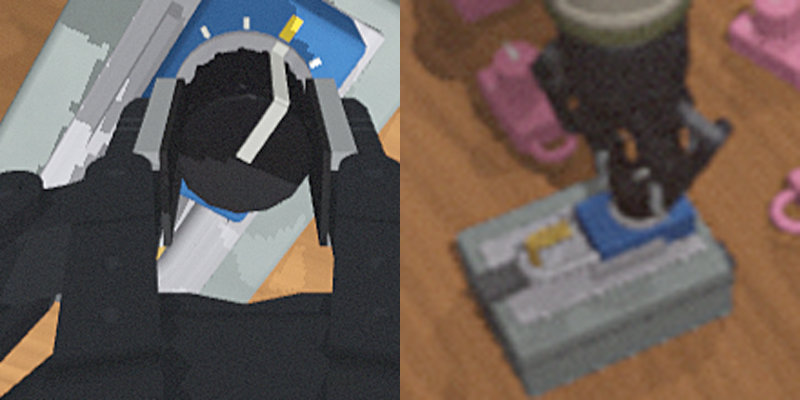

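The shackle is fully drawn: the force is rising at the stop and the scene view shows the bow pulled out. I'll relax about 2 mm past the stop, then lift straight up.

jog_arm(dr=[[0,0,0],[0,0,0],[0,0,0]], translation=[[-0.095,-0.057,0],[-0.095,-0.057,0],[0,0,0]], jaw=[0.2,0.2,0.2])

```text
clock: 8.9
position: [0.5569, -0.1876, 0.0915]
ee_rot: [-0.206, 0.979, 0.0, 0.001]
ft_force: [-0.5, -0.6, 7.9]
grip_width: 0.358
grasp_force: 47.1
```

jog_arm(dr=[[0,0,0],[0,0,0],[0,0,0],[0,0,0]], translation=[[0,0,-0.2],[0,0,-0.3],[0,0,-0.3],[0,0,0]], jaw=[0.2,0.2,0.2,0.2])

```text
clock: 9.3
position: [0.5566, -0.1874, 0.1111]
ee_rot: [-0.206, 0.978, 0.0, 0.0]
ft_force: [1.4, -0.8, -1.8]
grip_width: 0.356
grasp_force: 46.1
```

jog_arm(dr=[[0,0,0],[0,0,0],[0,0,0],[0,0,0],[0,0,0],[0,0,0],[0,0,0]], translation=[[0,0,-0.4],[0,0,-0.6],[0,0,-0.75],[0,0,-0.75],[0,0,-0.75],[0,0,-0.5],[0,0,0]], jaw=[0.2,0.2,0.2,0.2,0.2,0.2,0.2])

```text
clock: 10.0
position: [0.5568, -0.1881, 0.2064]
ee_rot: [-0.206, 0.978, -0.0, 0.001]
ft_force: [-0.2, -0.7, -2.8]
grip_width: 0.355
grasp_force: 46.3
```

jog_arm(dr=[[0,0,0],[0,0,0],[0,0,0],[0,0,0],[0,0,0],[0,0,0],[0,0,0],[0,0,0],[0,0,0],[0,0,0]], translation=[[0.06,0.3,0],[0.124,0.615,0],[0.124,0.615,0],[0.124,0.615,0],[0.124,0.615,0],[0.124,0.615,0],[0.124,0.615,0],[0.124,0.615,0],[0.124,0.615,0],[0.124,0.615,0]], jaw=[0.2,0.2,0.2,0.2,0.2,0.2,0.2,0.2,0.2,0.2])

```text
clock: 11.0
position: [0.4691, -0.0655, 0.2038]
ee_rot: [-0.207, 0.978, 0.0, -0.001]
ft_force: [0.6, -0.2, -4.5]
grip_width: 0.353
grasp_force: 46.3
```

jog_arm(dr=[[0,0,0],[0,0,0],[0,0,0],[0,0,0],[0,0,0],[0,0,0],[0,0,0],[0,0,0],[0,0,0],[0,0,0]], translation=[[0.124,0.615,0],[0.124,0.615,0],[0.124,0.615,0],[0.124,0.615,0],[0.06,0.3,0],[0,0,0],[0,0,0],[0,0,0],[0,0,0],[0,0,0]], jaw=[0.2,0.2,0.2,0.2,0.2,0.2,0.2,0.2,0.2,0.2])

```text
clock: 12.0
position: [0.4299, -0.0092, 0.2044]
ee_rot: [-0.206, 0.979, 0.0, -0.0]
ft_force: [-0.7, 0.3, -2.4]
grip_width: 0.354
grasp_force: 46.3
```

Run:
```python
from workcell import manip, optics
import cv2
from h import *
o=manip.get_obs();print({k:np.round(o[k],3).tolist() for k in("clock","position","joint_pos","ft_force","grip_width","grasp_force")})
c=optics.camera("wrist")["color"][:,:,::-1];s=optics.camera("scene")["color"][90:330,210:450,::-1]
cv2.imwrite("pics/w5.png",np.hstack([cv2.resize(c,(400,300)),cv2.resize(s,(400,400))[:300]]))
```

```text
{'clock': 12.0, 'position': [0.43, -0.009, 0.204], 'joint_pos': [-0.315, -0.096, 0.218, 1.99, 0.022, 1.246, 1.881], 'ft_force': [-0.72, 0.303, -2.422], 'grip_width': 0.354, 'grasp_force': 46.257}
```

View pics/w5.png

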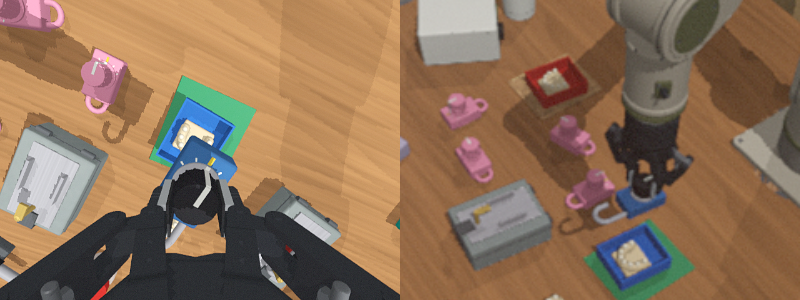

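The lock is held with its shackle out, about 14 cm above the blue pan, and the arm is still. Everything else I can see is where it was.

```bash
python3 -c "
from workcell import manip
print(manip.hand_in())"
```

```text
the job is handed in; nothing more can be done
None
```

I handed the job in at about 12 s: the gripper holds the open blue lock still, roughly 14 cm above the blue pan on the work mat, and the arm touched nothing else; the hand-in gave no verdict.

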